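# Put the round clay cutters back in their graduated tray

## Task

The sprigs are cut, so put the four round clay cutters back in their wooden tray in order of size, each in the recess made for it, from the smallest cutter in the smallest recess to the largest in the largest. Each must stand upright and fully home on the floor of its recess, and be let go.

Things in the scene. Friction and masses are not known exactly. Their poses are not given: they have to be found in the camera images.
- cutter_small: the smallest of four round clay cutters: closed dark steel ring, 34 mm diameter, 30 mm high (bead near its top 3 mm wider), with a turned pale-wood knob; upright, loose, about 80 g. Origin: centre of its underside, z up. Same knob on all: 25 mm diameter, straight side 48 to 59 mm above the origin, top at 66 mm, neck of 16 mm below. Grip the knob from above, any yaw
- cutter_medium: the second smallest of four round clay cutters: closed dark steel ring, 46 mm diameter, 30 mm high (bead near its top 3 mm wider), with a turned pale-wood knob; upright, loose, about 104 g. Origin: centre of its underside, z up. Same knob on all: 25 mm diameter, straight side 48 to 59 mm above the origin, top at 66 mm, neck of 16 mm below. Grip the knob from above, any yaw
- cutter_large: the second largest of four round clay cutters: closed dark steel ring, 58 mm diameter, 30 mm high (bead near its top 3 mm wider), with a turned pale-wood knob; upright, loose, about 128 g. Origin: centre of its underside, z up. Same knob on all: 25 mm diameter, straight side 48 to 59 mm above the origin, top at 66 mm, neck of 16 mm below. Grip the knob from above, any yaw
- cutter_largest: the largest of four round clay cutters: closed dark steel ring, 70 mm diameter, 30 mm high (bead near its top 3 mm wider), with a turned pale-wood knob; upright, loose, about 152 g. Origin: centre of its underside, z up. Same knob on all: 25 mm diameter, straight side 48 to 59 mm above the origin, top at 66 mm, neck of 16 mm below. Grip the knob from above, any yaw
- cutter_tray: fixed hardwood tray, 287 x 97 x 20 mm, with a row of four round recesses of graduated diameter, each 14 mm deep, 3 mm chamfer at the mouth. Origin: centre of its underside; x runs along the row from the smallest recess towards the largest, z up. Any yaw. Recess centres on its x axis: -111 mm, -55 mm, 13 mm, 93 mm; all at y = 0
- recess_small (a point): centre of the floor of the smallest recess in the tray (43 mm diameter at the floor, for the 34 mm cutter); the floor is 6 mm above the table, 14 mm below the tray's top; x axis as the tray's
- recess_medium (a point): centre of the floor of the second smallest recess in the tray (55 mm diameter at the floor, for the 46 mm cutter); the floor is 6 mm above the table, 14 mm below the tray's top; x axis as the tray's
- recess_large (a point): centre of the floor of the second largest recess in the tray (67 mm diameter at the floor, for the 58 mm cutter); the floor is 6 mm above the table, 14 mm below the tray's top; x axis as the tray's
- recess_largest (a point): centre of the floor of the largest recess in the tray (79 mm diameter at the floor, for the 70 mm cutter); the floor is 6 mm above the table, 14 mm below the tray's top; x axis as the tray's
Not all that is in view belongs to the job. Leave any orange look-alike of the cutter_small alone.

How it is judged:
By the outcome, as a careful person would: the job done as asked, in the order asked, and still so for the second after the job is handed in, with the robot touching nothing.
It also fails if it takes over 99 s, if anything falls off the work surface, if the arm or the gripper's body presses on something with over 40 N, if the wrist force passes 120 N, or if a joint passes its speed limit or range.

## Robot

A 6-joint arm with a two-finger parallel gripper is mounted at the origin on a cart in front of the work surface, level with it; the furniture and walls round the work are solid. World frame = base frame: x ahead of the robot, y to its left, z up, the work surface at z = 0. Lengths are in m, angles in rad, forces in N, time in s.
With the tool pointing down it reaches from about 0.275 to 0.725 m from the base axis. Payload 5.6 kg.
Tool frame: the origin (TCP) lies midway between the tips of the shut fingers; the grasp point (between the pads) lies robot.pinch_z behind it (robot.pinch_z is the distance from the TCP to the grasp point, in m); z points along the fingers, y is the line along which they close (so a half turn about z gives the same grasp; the last joint's range is limited). The gripper opens to 85 mm and grips with 20 to 120 N. Pads are 22 mm wide; open, the fingers measure 114 mm over their backs; the gripper's body (76 mm by 85 mm) begins 54 mm behind the grasp point. The pads swing forward as they close: fully open they stand 13 mm farther back than shut.
Start: joints at [-0.941, 0.255, 0.108, 0, -1.424, -0.285], TCP at [0.186, -0.518, 0.231] pointing down, gripper open.
Joint ranges: [-2.95, 2.95], [-1.21, 1.97], [-1.09, 1.5], [-2.87, 1.71], [-2.94, -0.07], [-3.05, 3.05]. Speed limits (rad/s): [2.57, 2.57, 3.14, 3.14, 3.14, 3.14].

## Interface

Orientations are given as a unit quaternion [w, x, y, z].
In Python, from cell import robot gives the robot as it stands.
- The arm moves only by the tool pendant, called by a JSON object that holds its "op" and its "data", one argument or row to a line. Schema: {"type":"object","properties":{"offsets":{"type":"array","items":{"type":"array","items":{"type":"number"},"minItems":7,"maxItems":7},"minItems":1,"maxItems":10},"clamp_n":{"type":"number"},"only":{"type":"string"},"quiet":{"type":"boolean"},"lines":{"type":"string"}},"required":["offsets"],"additionalProperties":false}. offsets is a list of rows, 1 to 10 of them, each of 7 numbers: a rotation vector rx, ry, rz in parts of the range, where 1.0 means pi rad, then dx, dy, dz in parts of the range, where 1.0 means 0.5 m, then the finger opening in m; each row is the pose to reach, as a shift and turn from the pose commanded when the call began, along the tool's axes at that moment; what a row does not reach only later rows make up. A row lasts 1/10 s, in which the tool goes at most 0.05 m and 0.15 rad, less where a joint would pass 70% of its speed; a pose out of reach is approached as far as the arm can. The fingers move at their own pace and stop on an object; clamp_n is the grip in N (left out, the last holds). Time passes only in rows, so rows that do not move let the fingers close. The tool returns the time, the measured TCP pose, the force, the opening and the grip force at its end. only (a regular expression) keeps the lines of the reply that match it, lines (a string "A,B") keeps lines A to B, and quiet returns only ok. Shift and turn numbers lie between -1 and 1, and a call with a number outside is refused. Input that does not fit is refused with a message, and nothing moves.
- robot.sense(): the state, without advancing time (a new reading comes with each control period).
- robot.capture(name): name is "scene" or "top" or "wrist"; returns (picture, depth): 400x640x3 uint8, red, green, blue; 400x640 float32, m along the optical axis (not along the pixel's ray), 0 where there is no reading.
- robot.camera_params(name): a dict with "fovy" (degrees; the focal length in pixels is half the picture's height over the tangent of half this angle, whatever the lens; pixels are square), "cx", "cy" (the principal point, pixels), "R" (3x3) and "t" (3): a world point X has camera coordinates R X + t. Camera axes: x right, y down, z forward; pixel columns grow to the right and rows downward; lengths in m; the calibration is good to about 2 mm. The wrist camera is an equidistant fisheye: a pixel r from the principal point sees the ray r / f radians off the axis. A picture is of the moment at which its call begins: read the wrist's pose just before it. camera_params takes no time and is no camera call; for the wrist camera it gives the pose at the moment of the call.
- robot.sign_off(): hands the job in; it is judged then, once.
The state is a dict: "time": time; "q": joint angles; "joint_vel": joint speeds; "effort": joint torques, N m; "tool_pos": TCP position; "eef_rot": TCP orientation; "contact_force": force on the tool from outside, world axes, zero at the start; "moment": the same for the moment, N m; "gripper_width": finger opening in m; "grip_force": force on a finger pad.
Only numpy, scipy, OpenCV 4.12 (cv2) and the standard library are available. Lean on these libraries where they do the work, as an engineer would, in place of code of your own. Each camera call takes 0.05 s, during which the arm holds its last target. There are 200 camera calls.

## Working session

There is one attempt and no reset: what is moved stays moved. The work goes in short steps, Python scripts to look and compute and a tool call to move; the robot and the scene stay as the last step left them, time stands still between calls to the robot, and variables do not carry over. Pictures are saved under pics/ and viewed, at most 14 in all, crops included, and the job is handed in when it is done.

```bash
ls; mkdir -p pics; python3 - <<'E'
from cell import robot
import cv2,numpy as np
print(robot.pinch_z, robot.sense())
for n in("scene","top"):
    im,d=robot.capture(n); cv2.imwrite(f"pics/{n}0.png",im[:,:,::-1]); np.save(f"pics/{n}0.npy",d)
    print(n,robot.camera_params(n))
E
```

```text
pics
0.0187 {'time': 0.0, 'q': array([-9.41425214e-01,  2.55750797e-01,  1.06972638e-01, -4.47323315e-04,
       -1.42388311e+00, -2.84620703e-01]), 'joint_vel': array([ 0.00067292, -0.00053376,  0.00044078,  0.00031801,  0.00132069,
       -0.00079869]), 'effort': array([-4.71720305e-04, -3.86625159e+01,  2.37934470e+01,  5.36531657e+00,
       -6.29540038e-03, -6.02714977e-05]), 'tool_pos': array([ 0.18576524, -0.51714765,  0.23038534]), 'eef_rot': array([-2.12936330e-04, -1.71490298e-01,  9.85185343e-01,  9.34397550e-04]), 'contact_force': array([-0.39794999, -0.06522491, -0.44220298]), 'moment': array([-0.02464108,  0.02842001, -0.00184744]), 'grip_force': 0.0, 'gripper_width': 0.08529717483505195}
scene {'fovy': 55.37187962597186, 'cx': 312.7555201447867, 'cy': 192.49711118058724, 'R': array([[-0.83433817, -0.55098698, -0.01712231],
       [-0.28770804,  0.46173948, -0.83905943],
       [ 0.47021687, -0.69513308, -0.54377026]]), 't': array([0.48501384, 0.16802245, 0.96357046])}
top {'fovy': 47.69542123027608, 'cx': 319.56567734778866, 'cy': 200.30356065156863, 'R': array([[-0.01275004, -0.99987556, -0.00928932],
       [-0.98294168,  0.01423765, -0.18336559],
       [ 0.18347503,  0.00679294, -0.9830009 ]]), 't': array([0.0890897 , 0.54277994, 1.1895216 ])}
```

View pics/scene0.png

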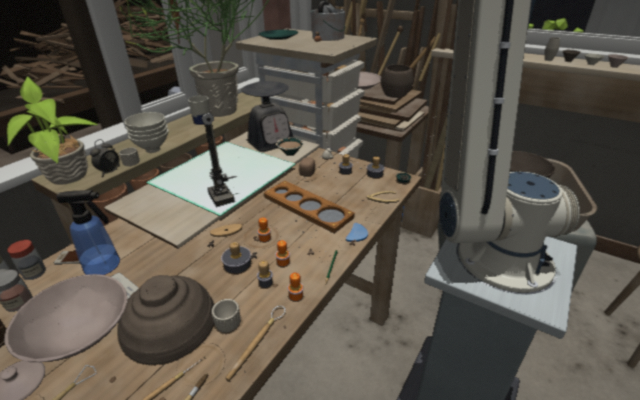

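View pics/top0.png

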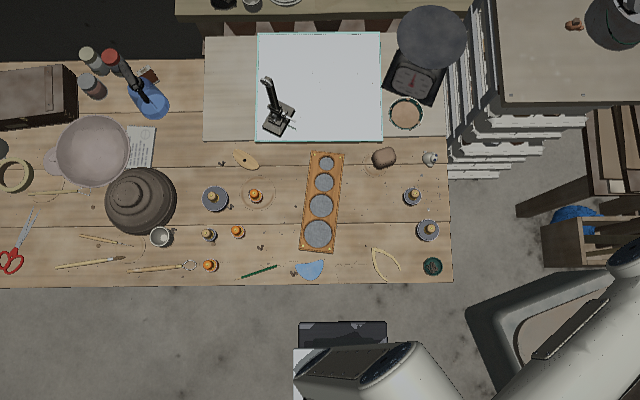

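The top view shows dark steel cutters with pale knobs at about (215,198), (209,235), (412,196) and (428,230). The orange look-alikes are at (255,195), (238,230) and (210,265). The grey cup at (160,237) and the dark green pot at (432,266) aren't cutters. The tray runs from (327,162), the smallest recess, to (317,233), the largest. A close crop will check this choice.

```bash
python3 - <<'E'
import cv2
a=cv2.imread("pics/top0.png")[145:280,190:450]
cv2.imwrite("pics/crop.png",cv2.resize(a,None,fx=3,fy=3,interpolation=cv2.INTER_CUBIC))
E
```

```text
(no output)
```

View pics/crop.png

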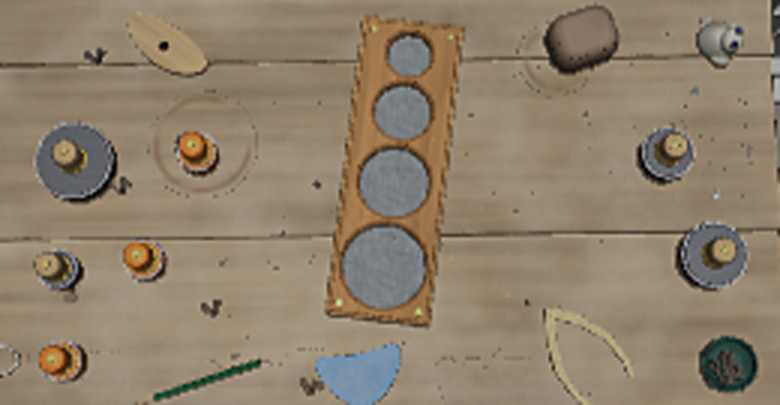

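The crop confirms the choice: largest at crop (75,162), small (57,268), medium (667,153) and large (712,255). The orange ones are left alone, and the recesses run from small at the top to largest at the bottom. Next I'll triangulate the knobs and recesses.

```bash
cat > h.py <<'E'
import cv2,numpy as np
from cell import robot
def ray(cam,uv):
    p=cam; f=200/np.tan(np.radians(p["fovy"]/2))
    d=p["R"].T@np.array([(uv[0]-p["cx"])/f,(uv[1]-p["cy"])/f,1.]); return -p["R"].T@p["t"],d/np.linalg.norm(d)
def tri(r1,r2):
    A=np.zeros((3,3));b=np.zeros(3)
    for o,d in(r1,r2):
        P=np.eye(3)-np.outer(d,d);A+=P;b+=P@o
    X=np.linalg.solve(A,b); gap=[np.linalg.norm((np.eye(3)-np.outer(d,d))@(X-o)) for o,d in(r1,r2)]
    return X,sum(gap)
def plane(r,z): o,d=r; return o+d*(z-o[2])/d[2]
def blob(im,c,w,lo,hi):
    x,y=c; hsv=cv2.cvtColor(im,cv2.COLOR_BGR2HSV)[y-w:y+w,x-w:x+w]
    m=cv2.inRange(hsv,np.array(lo),np.array(hi)); n,l,s,ce=cv2.connectedComponentsWithStats(m)
    i=1+np.argmax(s[1:,4]); return ce[i]+[x-w,y-w],s[i,2:5]
E
python3 - <<'E'
from h import *
T=cv2.imread("pics/top0.png");S=cv2.imread("pics/scene0.png");ct=robot.camera_params("top");cs=robot.camera_params("scene")
K={"small":((208,234),(264,267)),"medium":((414,194),(346,159)),"large":((430,228),(375,161)),"largest":((212,196),(235,247))}
for k,(a,b) in K.items():
    pa,sa=blob(T,a,7,(10,70,90),(25,255,255)); pb,sb=blob(S,b,8,(8,70,70),(25,255,255))
    X,g=tri(ray(ct,pa),ray(cs,pb)); print(k,pa.round(1),sa,pb.round(1),sb,X.round(4),g.round(4),np.hypot(*X[:2]).round(3), plane(ray(ct,pa),.06).round(4))
R={"small":(326,163),"medium":(324,182),"large":(321,205),"largest":(318,234)}
RS={"small":(286,189),"medium":(0,0),"large":(0,0),"largest":(331,215)}
for k,a in R.items():
    pa,sa=blob(T,a,18,(0,0,90),(179,45,255)); print(k,pa.round(1),sa,plane(ray(ct,pa),.006).round(4))
cv2.imwrite("pics/c2.png",cv2.resize(S[140:300,200:400],None,fx=4,fy=3.75,interpolation=cv2.INTER_CUBIC))
E
```

```text
small [204.8 233.2] [ 9 12 60] [263.2 265.3] [ 16  16 208] [0.457  0.3917 0.06  ] 0.001 0.602 [0.4566 0.3914 0.06  ]
medium [414.8 192.8] [ 8  8 47] [345.1 158.9] [ 16  12 117] [ 0.5629 -0.1801  0.0472] 0.0025 0.591 [ 0.5593 -0.178   0.06  ]
large [430.8 227.9] [ 8 10 49] [376.1 158.3] [ 7  7 34] [ 0.4631 -0.2152  0.0617] 0.0014 0.511 [ 0.4626 -0.2158  0.06  ]
largest [212.4 195.7] [12  9 60] [234.1 243.2] [ 16  11 148] [0.5602 0.3743 0.0658] 0.005 0.674 [0.5592 0.3742 0.06  ]
small [326.  163.4] [ 15  12 136] [0.6602 0.0621 0.006 ]
medium [323.7 182.2] [ 18  17 249] [0.6049 0.0696 0.006 ]
large [320.9 205.5] [ 23  22 398] [0.5371 0.0785 0.006 ]
largest [317.5 233.7] [ 28  27 577] [0.457  0.0889 0.006 ]
```

View pics/c2.png

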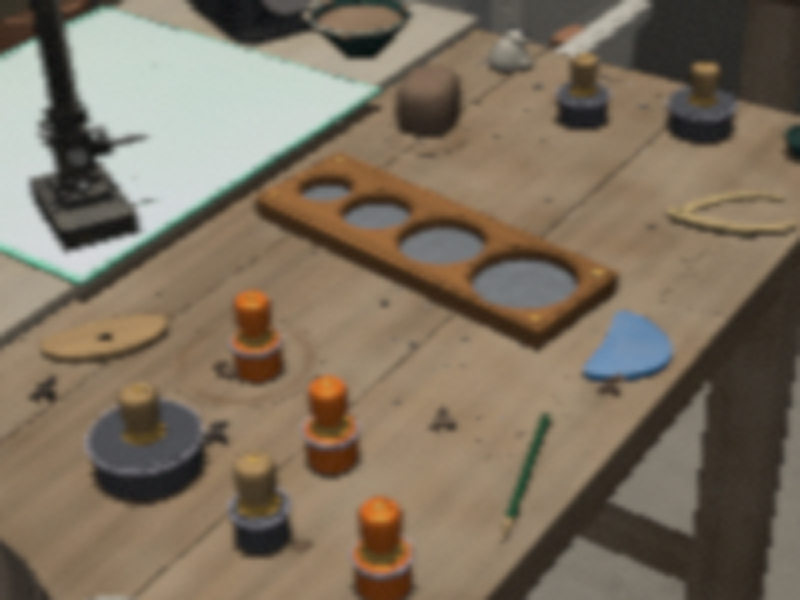

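The pictured layout is consistent: the recess spacings of 55.8, 68.3 and 80.7 mm match the text. In the scene view the knob heads sit at about (263.8,265.5), (346.2,158.2), (376.2,160.3) and (235.2,246.5). The tray pins are at (285,182.7), (349.5,212.5) and (333.5,225.1). I'll re-triangulate with these.

```bash
cat >> h.py <<'E'
from scipy.spatial.transform import Rotation as Ro
TX=np.array([-.9912,.1307,0])
def go(x,y,z):
    s=robot.sense(); q=s["eef_rot"]; R=Ro.from_quat(q[[1,2,3,0]])
    D=Ro.from_matrix(np.c_[TX,np.cross([0,0,-1],TX),[0,0,-1]])
    print("t",s["time"],"d",R.inv().apply(np.array([x,y,z])-s["tool_pos"]).round(4),"rot",(R.inv()*D).as_rotvec().round(4))
E
python3 - <<'E'
from h import *
ct=robot.camera_params("top");cs=robot.camera_params("scene")
for k,a,b in [("small",(206.5,232.8),(263.8,265.5)),("medium",(414.8,192.8),(346.2,158.2)),("large",(430.8,227.9),(376.2,160.3)),("largest",(212.4,195.7),(235.2,246.5)),
 ("pinA",(190+373/3,145+29/3),(285,182.7)),("pinC",(190+338/3,145+302/3),(333.5,225.1)),("pinD",(190+418/3,145+312/3),(349.5,212.5))]:
    X,g=tri(ray(ct,a),ray(cs,b)); print(k,X.round(4),g.round(4))
P=np.array([[.6602,.0621],[.6049,.0696],[.5371,.0785],[.457,.0889]]);d=P[3]-P[0];print(d/np.linalg.norm(d))
go(.457,.388,.17)
E
```

```text
small [0.4585 0.3882 0.0559] 0.0009
medium [ 0.5605 -0.18    0.0511] 0.0011
large [ 0.4635 -0.2175  0.0529] 0.0003
largest [0.5602 0.3752 0.0566] 0.0006
pinA [0.6507 0.0845 0.0654] 0.041
pinC [0.4241 0.1307 0.0183] 0.0021
pinD [0.4138 0.0572 0.0204] 0.0022
[-0.99141439  0.13075741]
t 0.1 d [-0.5612  0.7602  0.0618] rot [ 0.0017 -0.0005  0.4759]
```

Careful with the scale: shifts go in shares of 0.5 m and turns go in shares of pi rad. That gives: 0.38 m / 0.5 = 0.76, -0.28 m / 0.5 = -0.56, 0.476 rad / 3.1416 = 0.1515.

{"op": "pendant", "data": {
  "offsets": [
    [0,0,0.1515,-0.56,0.76,0.12,0.05],
    [0,0,0.1515,-0.56,0.76,0.12,0.05],
    [0,0,0.1515,-0.56,0.76,0.12,0.05],
    [0,0,0.1515,-0.56,0.76,0.12,0.05],
    [0,0,0.1515,-0.56,0.76,0.12,0.05],
    [0,0,0.1515,-0.56,0.76,0.12,0.05],
    [0,0,0.1515,-0.56,0.76,0.12,0.05],
    [0,0,0.1515,-0.56,0.76,0.12,0.05],
    [0,0,0.1515,-0.56,0.76,0.12,0.05],
    [0,0,0.1515,-0.56,0.76,0.12,0.05]
  ],
  "clamp_n": 30
}}

```text
time: 1.1
tool_pos: [0.3208, -0.063, 0.171]
eef_rot: [0.0, 0.065, 0.998, 0.0]
contact_force: [1.0, -0.5, -0.8]
gripper_width: 0.05
grip_force: 0.0
```

```bash
python3 -c "
from h import *
go(.457,.388,.17)"
```

```text
t 1.1 d [-0.0767  0.4649  0.0013] rot [0.0006 0.0004 0.0012]
```

Scaled: 0.465 m / 0.5 = 0.93, -0.077 m / 0.5 = -0.154.

{"op": "pendant", "data": {
  "offsets": [
    [0,0,0,-0.154,0.93,0,0.05],
    [0,0,0,-0.154,0.93,0,0.05],
    [0,0,0,-0.154,0.93,0,0.05],
    [0,0,0,-0.154,0.93,0,0.05],
    [0,0,0,-0.154,0.93,0,0.05],
    [0,0,0,-0.154,0.93,0,0.05],
    [0,0,0,-0.154,0.93,0,0.05],
    [0,0,0,-0.154,0.93,0,0.05],
    [0,0,0,-0.154,0.93,0,0.05],
    [0,0,0,-0.154,0.93,0,0.05]
  ]
}}

```text
time: 2.1
tool_pos: [0.4584, 0.3888, 0.1695]
eef_rot: [-0.001, 0.065, 0.998, -0.001]
contact_force: [0.3, -0.3, 0.0]
gripper_width: 0.0501
grip_force: 0.0
```

```bash
python3 - <<'E'
from h import *
c=robot.camera_params("wrist");im,d=robot.capture("wrist");cv2.imwrite("pics/w1.png",im[:,:,::-1]);print(c)
import pickle;pickle.dump(c,open("pics/w1.pkl","wb"))
go(.457,.388,.037)
E
```

```text
{'fovy': 65.70646984690485, 'cx': 322.7490093527969, 'cy': 196.0991417755942, 'R': array([[ 0.1305465 ,  0.99143782, -0.00294211],
       [ 0.95074599, -0.12434586,  0.2839369 ],
       [ 0.28113994, -0.03986417, -0.95883845]]), 't': array([-0.44464677, -0.40638755,  0.20734426])}
t 2.15 d [ 0.0013 -0.002   0.132 ] rot [-0.0015 -0.0009  0.0021]
```

View pics/w1.png

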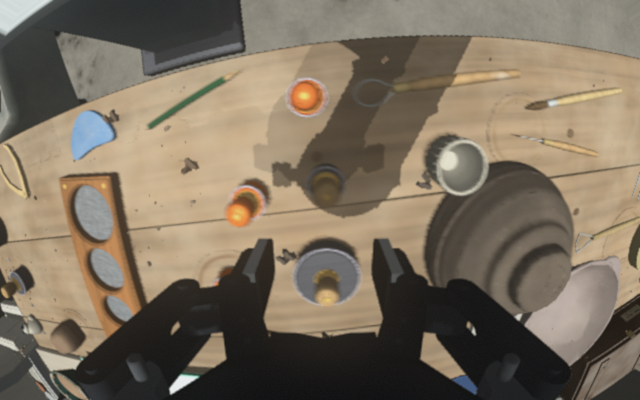

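The wrist view shows the small cutter in shadow under the gripper, with its knob at (326,184), and the largest with its knob at (327,290). Orange decoys are at (245,208) and (307,96), with a third at (226,275). I'll measure from these wrist rays.

```bash
cat >> h.py <<'E'
def wray(p,uv):
    f=200/np.tan(np.radians(p["fovy"]/2)); v=np.array([uv[0]-p["cx"],uv[1]-p["cy"]]); r=np.linalg.norm(v);th=r/f
    c=np.r_[np.sin(th)*v/r,np.cos(th)]; return -p["R"].T@p["t"],p["R"].T@c
E
python3 - <<'E'
from h import *
import pickle
c=pickle.load(open("pics/w1.pkl","rb"));ct=robot.camera_params("top")
for uv,tp in(((326,184),(206.5,232.8)),((327,290),(212.4,195.7))):
    print(plane(wray(c,uv),.06).round(4),tri(wray(c,uv),ray(ct,tp)))
im=cv2.imread("pics/w1.png");cv2.imwrite("pics/w1c.png",cv2.resize(im[140:320,260:400],None,fx=3.2,fy=3.2))
E
```

```text
[0.4501 0.3922 0.06  ] (array([0.45862068, 0.39244602, 0.0345458 ]), np.float64(0.004467944734738044))
[0.5548 0.3798 0.06  ] (array([0.56230299, 0.37807147, 0.04767584]), np.float64(0.0020282497549896344))
```

View pics/w1c.png

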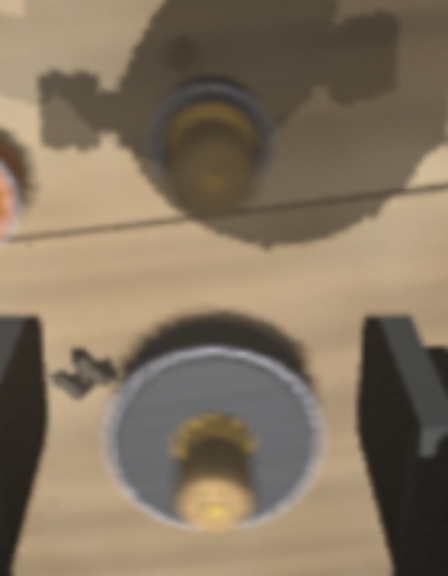

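The small knob's top centre is at crop (212,182), i.e. (326.2,197). The largest's is at (327,299), with its ring centre at (326.6,277.5).

```bash
python3 - <<'E'
from h import *
import pickle
c=pickle.load(open("pics/w1.pkl","rb"));ct=robot.camera_params("top")
for uv,tp,z in(((326.2,196),(206,232.5),.064),((327,298),(212.2,195),.064),((326.6,277.5),(215.2,199),.031)):
    X,g=tri(wray(c,uv),ray(ct,tp));print(plane(wray(c,uv),z).round(4),plane(ray(ct,tp),z).round(4),X.round(4),g.round(4))
E
```

```text
[0.4594 0.3911 0.064 ] [0.458  0.3872 0.064 ] [0.4603 0.3901 0.0564] 0.0031
[0.5616 0.3789 0.064 ] [0.5604 0.3737 0.064 ] [0.5625 0.3768 0.0602] 0.0047
[0.5582 0.3792 0.031 ] [0.5555 0.3732 0.031 ] [0.5581 0.3767 0.0273] 0.0061
```

Scaled: 0.133 m / 0.5 = 0.266, 0.1 m / 0.5 = 0.2.

{"op": "pendant", "data": {
  "offsets": [
    [0,0,0,0,-0.002,0.1,0.05],
    [0,0,0,0,-0.002,0.2,0.05],
    [0,0,0,0,-0.002,0.266,0.05],
    [0,0,0,0,-0.002,0.266,0.05],
    [0,0,0,0,-0.002,0.266,0.0],
    [0,0,0,0,-0.002,0.266,0.0],
    [0,0,0,0,-0.002,0.266,0.0],
    [0,0,0,0,-0.002,0.266,0.0]
  ],
  "clamp_n": 35
}}

```text
time: 2.95
tool_pos: [0.4593, 0.386, 0.0408]
eef_rot: [0.002, 0.065, 0.998, 0.002]
contact_force: [0.0, 0.9, 6.0]
gripper_width: 0.0236
grip_force: 34.7
```

{"op": "pendant", "data": {
  "offsets": [
    [0,0,0,0,0,-0.1,0],
    [0,0,0,0,0,-0.2,0],
    [0,0,0,0,0,-0.2,0]
  ]
}}

```text
time: 3.25
tool_pos: [0.4615, 0.3875, 0.1473]
eef_rot: [0.005, 0.065, 0.998, 0.006]
contact_force: [0.5, 0.5, -0.3]
gripper_width: 0.0232
grip_force: 34.8
```

```bash
python3 - <<'E'
from h import *
go(.62,.066,.135)
E
```

```text
t 3.25 d [-0.1988 -0.2984  0.0107] rot [0.012  0.0098 0.0009]
```

Scaled: -0.22 m / 0.5 = -0.44, -0.15 m / 0.5 = -0.3, 0.012 rad / 3.1416 = 0.0038.

{"op": "pendant", "data": {
  "offsets": [
    [0.0038,0.0032,0,-0.3,-0.44,0,0],
    [0.0038,0.0032,0,-0.3,-0.44,0,0],
    [0.0038,0.0032,0,-0.3,-0.44,0,0],
    [0.0038,0.0032,0,-0.3,-0.44,0,0],
    [0.0038,0.0032,0,-0.3,-0.44,0,0],
    [0.0038,0.0032,0,-0.3,-0.44,0,0],
    [0.0038,0.0032,0,-0.3,-0.44,0,0],
    [0.0038,0.0032,0,-0.3,-0.44,0,0]
  ]
}}

```text
time: 4.05
tool_pos: [0.5778, 0.147, 0.1383]
eef_rot: [-0.005, 0.066, 0.998, -0.005]
contact_force: [-0.9, -0.4, -0.4]
gripper_width: 0.0232
grip_force: 34.8
```

```bash
python3 - <<'E'
from h import *
import pickle
c=robot.camera_params("wrist");im,d=robot.capture("wrist");cv2.imwrite("pics/w2.png",im[:,:,::-1]);pickle.dump(c,open("pics/w2.pkl","wb"))
go(.6602,.064,.135)
E
```

```text
t 4.1 d [-0.0928 -0.0721  0.0032] rot [-0.0114 -0.0101  0.0003]
```

View pics/w2.png

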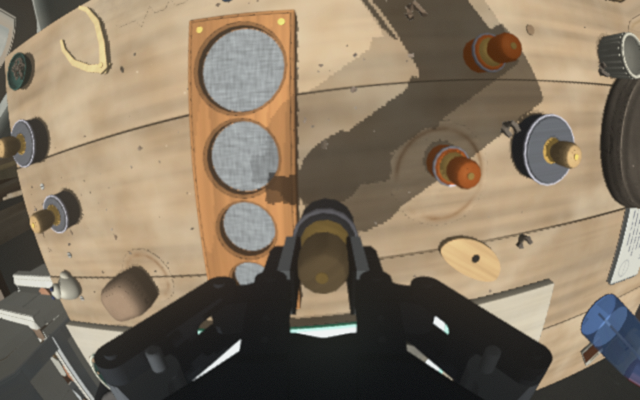

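The small cutter is held upright at (325,240). The tray's recesses are at (242,70), (243,157) and (248,226), with the smallest part-hidden at (248,273). I'll measure the recess centres from here.

```bash
python3 - <<'E'
from h import *
import pickle
c=pickle.load(open("pics/w2.pkl","rb"));im=cv2.imread("pics/w2.png");hsv=cv2.cvtColor(im,cv2.COLOR_BGR2HSV)
m=cv2.inRange(hsv,(0,0,60),(179,45,255));m[:, :190]=0;m[:,292:]=0
m=cv2.morphologyEx(m,cv2.MORPH_OPEN,np.ones((3,3)))
ct=robot.camera_params("top");tops=[(317.5,233.7),(320.9,205.5),(323.7,182.2)]
for ct_ in cv2.findContours(m,0,1)[0]:
    if cv2.contourArea(ct_)<300: continue
    pts=np.array([plane(wray(c,p[0]),.006)[:2] for p in cv2.convexHull(ct_)]).astype(np.float32)
    e,r=cv2.minEnclosingCircle(pts); uv=np.array(cv2.minEnclosingCircle(ct_)[0]); print(uv.round(),"c",np.round(e,4),"r",round(r,4),len(pts),cv2.fitEllipse(pts)[:2])
    t=min(tops,key=lambda t:np.linalg.norm(plane(ray(ct,t),.006)[:2]-e)); M=cv2.moments(ct_)
    print(" tri",tri(wray(c,(M['m10']/M['m00'],M['m01']/M['m00'])),ray(ct,t)))
E
```

```text
[218. 359.] c [ 0.7914 -0.0268] r 0.0642 15 ((0.7895739078521729, -0.022957973182201385), (0.01707799732685089, 0.13086436688899994))
 tri (array([0.57672088, 0.08796869, 0.19528289]), np.float64(0.04639421670431397))
[250. 273.] c [0.6618 0.0575] r 0.0183 17 ((0.6584299206733704, 0.054858725517988205), (0.02538427896797657, 0.035788021981716156))
 tri (array([0.59632893, 0.07945759, 0.09544835]), np.float64(0.030302179561200966))
[289. 258.] c [0.6455 0.1017] r 0.0232 11 ((0.6529669761657715, 0.09578007459640503), (0.012584931217133999, 0.06475397944450378))
 tri (array([0.61265659, 0.08788806, 0.03811471]), np.float64(0.04707824570093219))
[249. 225.] c [0.6059 0.0678] r 0.0268 31 ((0.6067493557929993, 0.0670706257224083), (0.04975171759724617, 0.05321064963936806))
 tri (array([0.60366575, 0.06961186, 0.0121049 ]), np.float64(0.0005302607803983095))
[245. 156.] c [0.5379 0.0771] r 0.0329 33 ((0.5380862951278687, 0.07664215564727783), (0.06418062746524811, 0.06518439203500748))
 tri (array([0.53716738, 0.07834371, 0.00796447]), np.float64(0.0005699046183767732))
[243.  69.] c [0.4582 0.0877] r 0.0389 42 ((0.45803841948509216, 0.08747459948062897), (0.0763808861374855, 0.07744685560464859))
 tri (array([0.45791811, 0.08855303, 0.00312299]), np.float64(0.001334857286898417))
```

Scaled: -0.093 m / 0.5 = -0.186, -0.075 m / 0.5 = -0.15, -0.012 rad / 3.1416 = -0.0038.

{"op": "pendant", "data": {
  "offsets": [
    [-0.0038,-0.0032,0,-0.186,-0.15,0,0],
    [-0.0038,-0.0032,0,-0.186,-0.15,0,0],
    [-0.0038,-0.0032,0,-0.186,-0.15,0,0],
    [-0.0038,-0.0032,0,-0.186,-0.15,0,0],
    [-0.0038,-0.0032,0,-0.186,-0.15,0,0],
    [-0.0038,-0.0032,0,-0.186,-0.15,0,0]
  ]
}}

```text
time: 4.7
tool_pos: [0.6597, 0.062, 0.1384]
eef_rot: [-0.0, 0.065, 0.998, 0.0]
contact_force: [-0.3, -0.1, -0.4]
gripper_width: 0.0231
grip_force: 34.9
```

```bash
python3 - <<'E'
from h import *
go(.6605,.0615,.049)
E
```

```text
t 4.7 d [-0.0008 -0.0005  0.0894] rot [ 0.0003 -0.0001  0.0019]
```

Scaled: 0.091 m / 0.5 = 0.182, 0.09 m / 0.5 = 0.18.

{"op": "pendant", "data": {
  "offsets": [
    [0,0,0,-0.002,-0.001,0.08,0],
    [0,0,0,-0.002,-0.001,0.14,0],
    [0,0,0,-0.002,-0.001,0.17,0],
    [0,0,0,-0.002,-0.001,0.176,0],
    [0,0,0,-0.002,-0.001,0.18,0],
    [0,0,0,-0.002,-0.001,0.182,0],
    [0,0,0,-0.002,-0.001,0.182,0]
  ]
}}

```text
time: 5.4
tool_pos: [0.6619, 0.0602, 0.0486]
eef_rot: [0.001, 0.065, 0.998, 0.0]
contact_force: [-0.4, -0.3, -0.5]
gripper_width: 0.0234
grip_force: 34.9
```

Scaled: 0.003 m / 0.5 = 0.006, 0.002 m / 0.5 = 0.004.

{"op": "pendant", "data": {
  "offsets": [
    [0,0,0,0,0,0.002,0],
    [0,0,0,0,0,0.004,0],
    [0,0,0,0,0,0.006,0],
    [0,0,0,0,0,0.006,0]
  ]
}}

```text
time: 5.8
tool_pos: [0.6627, 0.0599, 0.0468]
eef_rot: [0.002, 0.065, 0.998, 0.0]
contact_force: [-1.3, 0.7, 7.4]
gripper_width: 0.0229
grip_force: 35.3
```

Contact came at z=0.0468, exactly the predicted height for fully home. Now I'll release, rise and look.

Scaled: -0.1 m / 0.5 = -0.2, -0.07 m / 0.5 = -0.14.

{"op": "pendant", "data": {
  "offsets": [
    [0,0,0,0,0,0,0.045],
    [0,0,0,0,0,0,0.045],
    [0,0,0,0,0,0,0.045],
    [0,0,0,0,0,-0.06,0.045],
    [0,0,0,0,0,-0.14,0.045],
    [0,0,0,0,0,-0.2,0.045],
    [0,0,0,0,0,-0.2,0.045]
  ]
}}

```text
time: 6.5
tool_pos: [0.6641, 0.0598, 0.15]
eef_rot: [0.005, 0.065, 0.998, 0.001]
contact_force: [-0.1, 0.3, 0.3]
gripper_width: 0.0448
grip_force: 0.0
```

```bash
python3 - <<'E'
from h import *
im,d=robot.capture("top");cv2.imwrite("pics/t1.png",cv2.resize(im[140:285,190:450,::-1],None,fx=3,fy=3,interpolation=cv2.INTER_CUBIC))
go(.5605,-.178,.15)
E
```

```text
t 6.55 d [ 0.0702 -0.2492 -0.0039] rot [ 0.0019  0.0049 -0.0001]
```

View pics/t1.png

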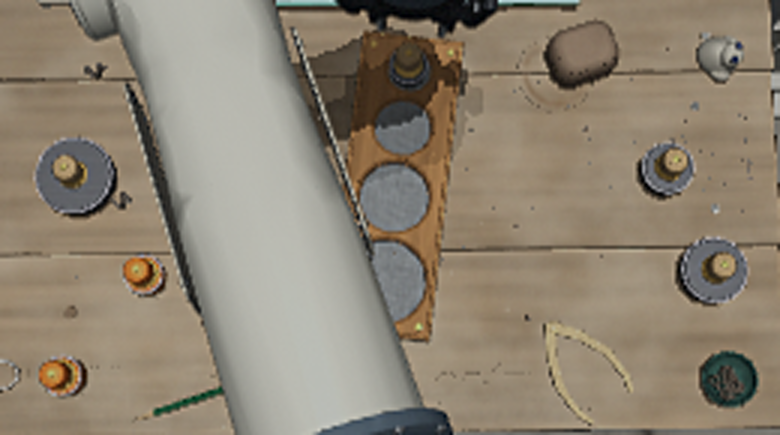

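The small cutter stands in the smallest recess at crop (408,65). Next is the medium one.

Scaled: -0.25 m / 0.5 = -0.5, 0.07 m / 0.5 = 0.14.

{"op": "pendant", "data": {
  "offsets": [
    [0,0,0,0.14,-0.5,0,0.05],
    [0,0,0,0.14,-0.5,0,0.05],
    [0,0,0,0.14,-0.5,0,0.05],
    [0,0,0,0.14,-0.5,0,0.05],
    [0,0,0,0.14,-0.5,0,0.05],
    [0,0,0,0.14,-0.5,0,0.05],
    [0,0,0,0.14,-0.5,0,0.05]
  ]
}}

```text
time: 7.25
tool_pos: [0.5577, -0.1806, 0.1432]
eef_rot: [-0.001, 0.067, 0.998, 0.0]
contact_force: [0.7, 0.1, -0.4]
gripper_width: 0.0501
grip_force: 0.0
```

```bash
python3 - <<'E'
from h import *
import pickle
c=robot.camera_params("wrist");im,d=robot.capture("wrist");cv2.imwrite("pics/w3.png",im[:,:,::-1]);pickle.dump(c,open("pics/w3.pkl","wb"))
go(.560,-.179,.037)
E
```

```text
t 7.3 d [-0.0016  0.0006  0.1063] rot [ 0.0003 -0.0017 -0.0019]
```

View pics/w3.png

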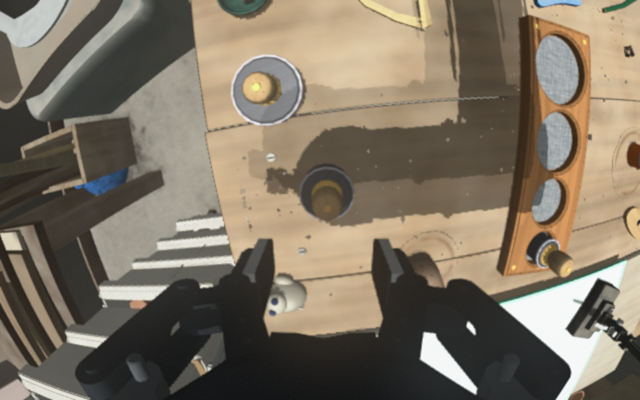

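The medium cutter is under the gripper, knob top about (325,206). The large one's knob top is at (257,88), and the small one is seated at (548,250).

```bash
python3 - <<'E'
from h import *
import pickle
c=pickle.load(open("pics/w3.pkl","rb"));ct=robot.camera_params("top")
for uv,tp in(((325,206),(414.8,192)),((256.5,87),(431,227.5))):
    X,g=tri(wray(c,uv),ray(ct,tp));print(plane(wray(c,uv),.064).round(4),plane(ray(ct,tp),.064).round(4),X.round(4),g.round(4))
E
```

```text
[ 0.5587 -0.1793  0.064 ] [ 0.5606 -0.1772  0.064 ] [ 0.5632 -0.1799  0.0506] 0.0003
[ 0.4636 -0.2159  0.064 ] [ 0.4631 -0.2155  0.064 ] [ 0.4634 -0.2162  0.0617] 0.0004
```

Both views put the medium at about (0.560, -0.179).

Scaled: 0.106 m / 0.5 = 0.212, 0.09 m / 0.5 = 0.18.

{"op": "pendant", "data": {
  "offsets": [
    [0,0,0,-0.004,0.001,0.1,0.05],
    [0,0,0,-0.004,0.001,0.18,0.05],
    [0,0,0,-0.004,0.001,0.212,0.05],
    [0,0,0,-0.004,0.001,0.212,0.05],
    [0,0,0,-0.004,0.001,0.212,0.0],
    [0,0,0,-0.004,0.001,0.212,0.0],
    [0,0,0,-0.004,0.001,0.212,0.0],
    [0,0,0,-0.004,0.001,0.212,0.0]
  ],
  "clamp_n": 35
}}

```text
time: 8.1
tool_pos: [0.5626, -0.1786, 0.0398]
eef_rot: [0.002, 0.065, 0.998, 0.0]
contact_force: [0.8, 1.7, 3.8]
gripper_width: 0.0231
grip_force: 34.7
```

{"op": "pendant", "data": {
  "offsets": [
    [0,0,0,0,0,-0.1,0],
    [0,0,0,0,0,-0.2,0],
    [0,0,0,0,0,-0.2,0],
    [0,0,0,0,0,-0.2,0]
  ]
}}

```text
time: 8.5
tool_pos: [0.5618, -0.1786, 0.1398]
eef_rot: [0.002, 0.066, 0.998, 0.0]
contact_force: [-0.7, 0.0, -2.6]
gripper_width: 0.0231
grip_force: 34.9
```

```bash
python3 - <<'E'
from h import *
go(.6054,.0687,.14)
E
```

```text
t 8.5 d [-0.0108  0.2509  0.    ] rot [ 0.0009  0.0034 -0.0004]
```

Scaled: 0.251 m / 0.5 = 0.502, -0.011 m / 0.5 = -0.022.

{"op": "pendant", "data": {
  "offsets": [
    [0,0,0,-0.022,0.502,0,0],
    [0,0,0,-0.022,0.502,0,0],
    [0,0,0,-0.022,0.502,0,0],
    [0,0,0,-0.022,0.502,0,0],
    [0,0,0,-0.022,0.502,0,0],
    [0,0,0,-0.022,0.502,0,0],
    [0,0,0,-0.022,0.502,0,0],
    [0,0,0,-0.022,0.502,0,0]
  ]
}}

```text
time: 9.3
tool_pos: [0.6041, 0.0679, 0.137]
eef_rot: [-0.001, 0.066, 0.998, -0.0]
contact_force: [0.0, -0.4, -0.5]
gripper_width: 0.0231
grip_force: 35.1
```

```bash
python3 - <<'E'
from h import *
go(.6054,.0687,.0458)
E
```

```text
t 9.3 d [-0.0013  0.001   0.0912] rot [-0.0011 -0.0023 -0.0006]
```

{"op": "pendant", "data": {
  "offsets": [
    [0,0,0,-0.002,0.002,0.08,0],
    [0,0,0,-0.002,0.002,0.14,0],
    [0,0,0,-0.002,0.002,0.17,0],
    [0,0,0,-0.002,0.002,0.178,0],
    [0,0,0,-0.002,0.002,0.182,0],
    [0,0,0,-0.002,0.002,0.184,0],
    [0,0,0,-0.002,0.002,0.186,0],
    [0,0,0,-0.002,0.002,0.186,0]
  ]
}}

```text
time: 10.1
tool_pos: [0.6064, 0.0695, 0.0459]
eef_rot: [0.001, 0.066, 0.998, 0.0]
contact_force: [0.4, -0.3, -1.4]
gripper_width: 0.023
grip_force: 35.2
```

Scaled: 0.002 m / 0.5 = 0.004, 0.001 m / 0.5 = 0.002.

{"op": "pendant", "data": {
  "offsets": [
    [0,0,0,0,0,0.002,0],
    [0,0,0,0,0,0.004,0],
    [0,0,0,0,0,0.004,0]
  ]
}}

```text
time: 10.4
tool_pos: [0.6068, 0.0695, 0.0459]
eef_rot: [0.001, 0.065, 0.998, 0.0]
contact_force: [-4.8, 0.5, 11.7]
gripper_width: 0.0234
grip_force: 36.3
```

Contact came at 0.0459, as predicted. Release, rise and go to the large cutter.

Scaled: -0.1 m / 0.5 = -0.2, -0.07 m / 0.5 = -0.14.

{"op": "pendant", "data": {
  "offsets": [
    [0,0,0,0,0,0,0.045],
    [0,0,0,0,0,0,0.045],
    [0,0,0,0,0,0,0.045],
    [0,0,0,0,0,-0.06,0.045],
    [0,0,0,0,0,-0.14,0.045],
    [0,0,0,0,0,-0.2,0.045],
    [0,0,0,0,0,-0.2,0.045]
  ]
}}

```text
time: 11.1
tool_pos: [0.609, 0.0699, 0.1486]
eef_rot: [0.005, 0.065, 0.998, 0.001]
contact_force: [0.8, 1.0, 0.7]
gripper_width: 0.0453
grip_force: 0.0
```

```bash
python3 - <<'E'
from h import *
go(.4634,-.216,.14)
E
```

```text
t 11.1 d [ 0.1072 -0.3024  0.0068] rot [0.0028 0.0092 0.0005]
```

Scaled: -0.302 m / 0.5 = -0.604, 0.107 m / 0.5 = 0.214.

{"op": "pendant", "data": {
  "offsets": [
    [0,0,0,0.214,-0.604,0.008,0.05],
    [0,0,0,0.214,-0.604,0.008,0.05],
    [0,0,0,0.214,-0.604,0.008,0.05],
    [0,0,0,0.214,-0.604,0.008,0.05],
    [0,0,0,0.214,-0.604,0.008,0.05],
    [0,0,0,0.214,-0.604,0.008,0.05],
    [0,0,0,0.214,-0.604,0.008,0.05],
    [0,0,0,0.214,-0.604,0.008,0.05]
  ]
}}

```text
time: 11.9
tool_pos: [0.4587, -0.218, 0.1387]
eef_rot: [-0.001, 0.067, 0.998, 0.0]
contact_force: [0.9, 0.4, -0.1]
gripper_width: 0.0497
grip_force: 0.0
```

```bash
python3 - <<'E'
from h import *
c=robot.camera_params("wrist");im,d=robot.capture("wrist");cv2.imwrite("pics/w4.png",im[:,:,::-1])
import pickle;pickle.dump(c,open("pics/w4.pkl","wb"))
go(.4634,-.216,.037)
E
```

```text
t 11.95 d [-0.0037  0.0013  0.1017] rot [ 0.0002 -0.0008 -0.0027]
```

View pics/w4.png

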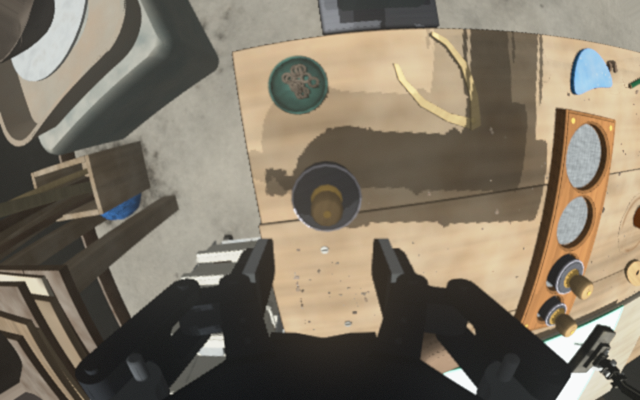

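The small and medium cutters are seated at (555,310) and (570,278). The large one is below, knob top (325,213), which is consistent with x≈0.463.

Scaled: 0.101 m / 0.5 = 0.202, 0.085 m / 0.5 = 0.17.

{"op": "pendant", "data": {
  "offsets": [
    [0,0,0,-0.006,0.002,0.1,0.05],
    [0,0,0,-0.006,0.002,0.17,0.05],
    [0,0,0,-0.006,0.002,0.202,0.05],
    [0,0,0,-0.006,0.002,0.202,0.05],
    [0,0,0,-0.006,0.002,0.202,0.0],
    [0,0,0,-0.006,0.002,0.202,0.0],
    [0,0,0,-0.006,0.002,0.202,0.0],
    [0,0,0,-0.006,0.002,0.202,0.0]
  ],
  "clamp_n": 35
}}

```text
time: 12.75
tool_pos: [0.4648, -0.2154, 0.0395]
eef_rot: [0.001, 0.065, 0.998, -0.0]
contact_force: [0.0, 0.2, 3.1]
gripper_width: 0.0229
grip_force: 34.5
```

{"op": "pendant", "data": {
  "offsets": [
    [0,0,0,0,0,-0.1,0],
    [0,0,0,0,0,-0.2,0],
    [0,0,0,0,0,-0.2,0],
    [0,0,0,0,0,-0.2,0]
  ]
}}

```text
time: 13.15
tool_pos: [0.4643, -0.2152, 0.1396]
eef_rot: [0.002, 0.066, 0.998, 0.0]
contact_force: [-0.6, -0.7, -2.3]
gripper_width: 0.023
grip_force: 34.9
```

```bash
python3 - <<'E'
from h import *
go(.5375,.0778,.14)
E
```

```text
t 13.15 d [-3.420e-02  3.001e-01 -1.000e-04] rot [ 0.0006  0.0035 -0.0004]
```

Scaled: 0.3 m / 0.5 = 0.6, -0.034 m / 0.5 = -0.068.

{"op": "pendant", "data": {
  "offsets": [
    [0,0,0,-0.068,0.6,0,0],
    [0,0,0,-0.068,0.6,0,0],
    [0,0,0,-0.068,0.6,0,0],
    [0,0,0,-0.068,0.6,0,0],
    [0,0,0,-0.068,0.6,0,0],
    [0,0,0,-0.068,0.6,0,0],
    [0,0,0,-0.068,0.6,0,0],
    [0,0,0,-0.068,0.6,0,0],
    [0,0,0,-0.068,0.6,0,0]
  ]
}}

```text
time: 14.05
tool_pos: [0.5357, 0.0769, 0.1371]
eef_rot: [-0.001, 0.066, 0.998, -0.001]
contact_force: [0.0, -0.3, -1.4]
gripper_width: 0.0228
grip_force: 35.1
```

```bash
python3 - <<'E'
from h import *
go(.5375,.0778,.0455)
E
```

```text
t 14.05 d [-0.0019  0.0012  0.0916] rot [-0.0012 -0.0023 -0.0005]
```

Scaled: 0.095 m / 0.5 = 0.19, 0.094 m / 0.5 = 0.188.

{"op": "pendant", "data": {
  "offsets": [
    [0,0,0,-0.002,0.002,0.08,0],
    [0,0,0,-0.002,0.002,0.14,0],
    [0,0,0,-0.002,0.002,0.17,0],
    [0,0,0,-0.002,0.002,0.18,0],
    [0,0,0,-0.002,0.002,0.184,0],
    [0,0,0,-0.002,0.002,0.186,0],
    [0,0,0,-0.002,0.002,0.188,0],
    [0,0,0,-0.002,0.002,0.19,0],
    [0,0,0,-0.002,0.002,0.19,0]
  ]
}}

```text
time: 14.95
tool_pos: [0.5386, 0.0782, 0.0455]
eef_rot: [0.001, 0.065, 0.998, -0.0]
contact_force: [-3.1, -2.1, 9.0]
gripper_width: 0.0228
grip_force: 35.9
```

Home again at 0.0455. Release, rise and move to the largest cutter.

Scaled: -0.1 m / 0.5 = -0.2, -0.07 m / 0.5 = -0.14.

{"op": "pendant", "data": {
  "offsets": [
    [0,0,0,0,0,0,0.045],
    [0,0,0,0,0,0,0.045],
    [0,0,0,0,0,0,0.045],
    [0,0,0,0,0,-0.06,0.045],
    [0,0,0,0,0,-0.14,0.045],
    [0,0,0,0,0,-0.2,0.045],
    [0,0,0,0,0,-0.2,0.045]
  ]
}}

```text
time: 15.65
tool_pos: [0.5406, 0.0793, 0.1482]
eef_rot: [0.004, 0.065, 0.998, 0.001]
contact_force: [1.5, 1.2, -0.4]
gripper_width: 0.0451
grip_force: 0.0
```

```bash
python3 - <<'E'
from h import *
go(.5605,.3765,.14)
E
```

```text
t 15.65 d [0.019  0.2973 0.0091] rot [0.0035 0.0087 0.0007]
```

Scaled: 0.297 m / 0.5 = 0.594, 0.019 m / 0.5 = 0.038.

{"op": "pendant", "data": {
  "offsets": [
    [0,0,0,0.038,0.594,0.008,0.05],
    [0,0,0,0.038,0.594,0.008,0.05],
    [0,0,0,0.038,0.594,0.008,0.05],
    [0,0,0,0.038,0.594,0.008,0.05],
    [0,0,0,0.038,0.594,0.008,0.05],
    [0,0,0,0.038,0.594,0.008,0.05],
    [0,0,0,0.038,0.594,0.008,0.05],
    [0,0,0,0.038,0.594,0.008,0.05]
  ]
}}

```text
time: 16.45
tool_pos: [0.5571, 0.3765, 0.1376]
eef_rot: [-0.001, 0.065, 0.998, -0.001]
contact_force: [-0.1, 0.1, 0.5]
gripper_width: 0.0501
grip_force: 0.0
```

```bash
python3 - <<'E'
from h import *
c=robot.camera_params("wrist");im,d=robot.capture("wrist");cv2.imwrite("pics/w5.png",im[:,:,::-1])
go(.5605,.3765,.037)
E
```

```text
t 16.5 d [-0.0031  0.0016  0.1012] rot [-0.0013 -0.001   0.0005]
```

View pics/w5.png

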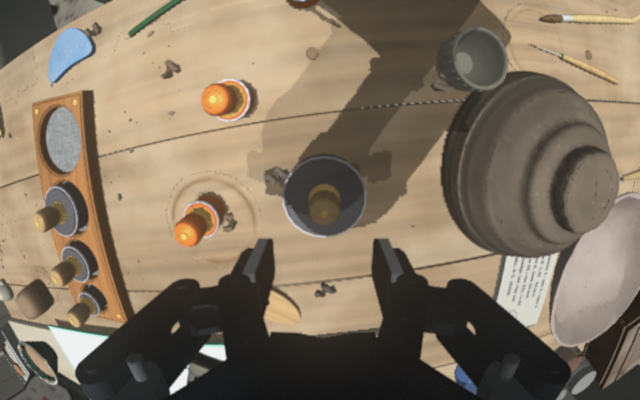

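Three cutters are seated: large (65,208), medium (77,262) and small (87,305). The largest is centred below at (324,195), knob top (323,213), as in the earlier successful approaches. The bowl's edge at (445,170) is clear.

Scaled: 0.101 m / 0.5 = 0.202, -0.003 m / 0.5 = -0.006.

{"op": "pendant", "data": {
  "offsets": [
    [0,0,0,-0.006,0.002,0.1,0.05],
    [0,0,0,-0.006,0.002,0.17,0.05],
    [0,0,0,-0.006,0.002,0.202,0.05],
    [0,0,0,-0.006,0.002,0.202,0.05],
    [0,0,0,-0.006,0.002,0.202,0.0],
    [0,0,0,-0.006,0.002,0.202,0.0],
    [0,0,0,-0.006,0.002,0.202,0.0],
    [0,0,0,-0.006,0.002,0.202,0.0]
  ],
  "clamp_n": 35
}}

```text
time: 17.3
tool_pos: [0.562, 0.3767, 0.0404]
eef_rot: [0.002, 0.065, 0.998, 0.001]
contact_force: [1.0, -0.5, 5.8]
gripper_width: 0.0229
grip_force: 34.6
```

{"op": "pendant", "data": {
  "offsets": [
    [0,0,0,0,0,-0.1,0],
    [0,0,0,0,0,-0.2,0],
    [0,0,0,0,0,-0.2,0],
    [0,0,0,0,0,-0.2,0]
  ]
}}

```text
time: 17.7
tool_pos: [0.5611, 0.3768, 0.14]
eef_rot: [0.001, 0.066, 0.998, 0.002]
contact_force: [-0.5, 0.2, -1.3]
gripper_width: 0.0232
grip_force: 35.1
```

```bash
python3 - <<'E'
from h import *
go(.4577,.0883,.14)
E
```

```text
t 17.7 d [ 0.0647 -0.2996 -0.0011] rot [ 0.0034  0.0015 -0.0002]
```

Scaled: -0.3 m / 0.5 = -0.6, 0.065 m / 0.5 = 0.13.

{"op": "pendant", "data": {
  "offsets": [
    [0,0,0,0.13,-0.6,0,0],
    [0,0,0,0.13,-0.6,0,0],
    [0,0,0,0.13,-0.6,0,0],
    [0,0,0,0.13,-0.6,0,0],
    [0,0,0,0.13,-0.6,0,0],
    [0,0,0,0.13,-0.6,0,0],
    [0,0,0,0.13,-0.6,0,0],
    [0,0,0,0.13,-0.6,0,0],
    [0,0,0,0.13,-0.6,0,0]
  ]
}}

```text
time: 18.6
tool_pos: [0.4571, 0.0876, 0.1376]
eef_rot: [-0.0, 0.066, 0.998, -0.0]
contact_force: [0.9, 1.0, -1.5]
gripper_width: 0.0228
grip_force: 35.2
```

```bash
python3 - <<'E'
from h import *
go(.4577,.0883,.0464)
E
```

```text
t 18.6 d [-0.0006  0.0008  0.0912] rot [-0.0003 -0.0009 -0.0002]
```

Scaled: 0.094 m / 0.5 = 0.188, 0.093 m / 0.5 = 0.186.

{"op": "pendant", "data": {
  "offsets": [
    [0,0,0,0,0.002,0.08,0],
    [0,0,0,0,0.002,0.14,0],
    [0,0,0,0,0.002,0.17,0],
    [0,0,0,0,0.002,0.18,0],
    [0,0,0,0,0.002,0.184,0],
    [0,0,0,0,0.002,0.186,0],
    [0,0,0,0,0.002,0.188,0],
    [0,0,0,0,0.002,0.188,0]
  ]
}}

```text
time: 19.4
tool_pos: [0.4572, 0.0891, 0.0464]
eef_rot: [-0.0, 0.065, 0.998, -0.0]
contact_force: [-10.4, 0.1, 19.1]
gripper_width: 0.0234
grip_force: 37.0
```

Scaled: -0.1 m / 0.5 = -0.2, -0.07 m / 0.5 = -0.14.

{"op": "pendant", "data": {
  "offsets": [
    [0,0,0,0,0,0,0.045],
    [0,0,0,0,0,0,0.045],
    [0,0,0,0,0,0,0.045],
    [0,0,0,0,0,-0.06,0.045],
    [0,0,0,0,0,-0.14,0.045],
    [0,0,0,0,0,-0.2,0.045]
  ]
}}

```text
time: 20.0
tool_pos: [0.4579, 0.0884, 0.1463]
eef_rot: [0.001, 0.065, 0.998, 0.0]
contact_force: [1.7, 0.3, -0.5]
gripper_width: 0.0449
grip_force: 0.0
```

{"op": "pendant", "data": {
  "offsets": [
    [0,0,0,0.1,-0.5,-0.06,0.045],
    [0,0,0,0.1,-0.5,-0.06,0.045],
    [0,0,0,0.1,-0.5,-0.06,0.045],
    [0,0,0,0.1,-0.5,-0.06,0.045],
    [0,0,0,0.1,-0.5,-0.06,0.045],
    [0,0,0,0.1,-0.5,-0.06,0.045],
    [0,0,0,0.1,-0.5,-0.06,0.045],
    [0,0,0,0.1,-0.5,-0.06,0.045]
  ]
}}

```text
time: 20.8
tool_pos: [0.3753, -0.1526, 0.174]
eef_rot: [-0.0, 0.066, 0.998, 0.0]
contact_force: [0.1, 0.2, 0.2]
gripper_width: 0.0452
grip_force: 0.0
```

```bash
python3 - <<'E'
from h import *
t,d=robot.capture("top");s,_=robot.capture("scene")
f=lambda i:cv2.resize(np.ascontiguousarray(i[:,:,::-1]),None,fx=4,fy=4,interpolation=cv2.INTER_CUBIC)
cv2.imwrite("pics/fin.png",np.hstack([f(t[145:260,285:365]),f(s[150:265,245:365])]))
E
```

```text
(no output)
```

View pics/fin.png

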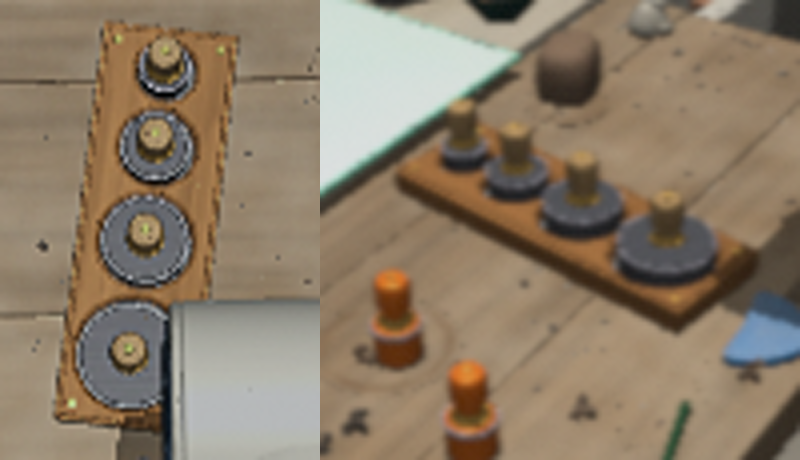

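All four cutters stand upright and level in order of size, with knobs in the top half of the picture at (165,55), (155,135), (146,230) and (128,350). The gripper is clear and the orange look-alikes are untouched.

```bash
python3 -c "
from cell import robot
print(robot.sign_off())"
```

```text
the job is handed in; nothing more can be done
None
```

All four cutters are back in the tray, smallest to largest, each upright, fully home in its own recess and let go; I handed the job in at about 21 s, and no verdict was returned.

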